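# Crank two coffee pods out of the dispenser into the bowl

### The arm

A 6-joint arm with a two-finger parallel gripper is mounted at the origin on a cart in front of the work surface, level with it; the furniture and walls round the work are solid. World frame = base frame: x ahead of the robot, y to its left, z up, the work surface at z = 0. Lengths are in m, angles in rad, forces in N, time in s.
With the tool pointing down it reaches from about 0.375 to 0.9 m from the base axis. Payload 3.1 kg.
Tool frame: the origin (TCP) lies midway between the tips of the shut fingers; the grasp point (between the pads) lies robot.grip_depth behind it (robot.grip_depth is the distance from the TCP to the grasp point, in m); z points along the fingers, y is the line along which they close (so a half turn about z gives the same grasp; the last joint's range is limited). The gripper opens to 87 mm and grips with 3 to 60 N. Pads are 19 mm wide; open, the fingers measure 117 mm over their backs; the gripper's body (75 mm by 190 mm) begins 51 mm behind the grasp point.
Start: joints at [1.109, 0.527, 1.433, -0, 1.181, -0.178], TCP at [0.175, 0.6, 0.223] pointing down, gripper open.
Joint ranges: [-3.08, 3.08], [-0.75, 2.2], [0.22, 2.44], [-1.43, 4.57], [0, 2.65], [-2.85, 2.85]. Speed limits (rad/s): [2.79, 2.79, 3.14, 3.14, 3.14, 3.14].

### API

Orientations are given as a unit quaternion [x, y, z, w].
In Python, from rig import robot, viewer, workorder gives the robot as it stands (robot), with the cameras (viewer) and the job (workorder).
- The arm moves only by the tool nudge_tcp, called after "Request:" as a command line: name --argument value ..., lists and objects as JSON in quotes. Schema: {"type":"object","properties":{"moves":{"type":"object","properties":{"sx":{"type":"array","items":{"type":"number"},"minItems":1,"maxItems":20},"sy":{"type":"array","items":{"type":"number"},"minItems":1,"maxItems":20},"sz":{"type":"array","items":{"type":"number"},"minItems":1,"maxItems":20},"yaw":{"type":"array","items":{"type":"number"},"minItems":1,"maxItems":20}},"additionalProperties":false,"required":["sx","sy","sz","yaw"]},"jaw":{"type":"number"},"grip_n":{"type":"number"},"only":{"type":"string"},"quiet":{"type":"boolean"},"lines":{"type":"string"}},"required":["moves"],"additionalProperties":false}. moves is an object with one list for each field, all of the same length, 1 to 20, a row being the entries at one place: sx, sy, sz (the shift in m), yaw (a turn about the tool's z in rad); each row shifts and turns the commanded pose from where the row before left it, along the tool's axes as they then stand; what a row does not reach is not made up. A row lasts 1/12 s, in which the tool goes at most 0.0417 m and 0.125 rad, less where a joint would pass 70% of its speed; a pose out of reach is approached as far as the arm can. jaw is the finger opening in m, set as the call begins (left out keeps the last). The fingers move at their own pace and stop on an object; grip_n is the grip in N (left out, the last holds). Time passes only in rows, so rows that do not move let the fingers close. The tool returns the time, the measured TCP pose, the force, the opening and the grip force at its end. only (a regular expression) keeps the lines of the reply that match it, lines (a string "A,B") keeps lines A to B, and quiet returns only ok. Input that does not fit is refused with a message, and nothing moves.
- robot.get_obs(): the state, without advancing time (a new reading comes with each control period).
- viewer.camera(name): name is "scene" or "top" or "wrist"; returns a dict with "img" (384x512x3 uint8, red, green, blue), "fx", "fy", "cx", "cy" (pixels), "k1" (the pictures are not rectified: a ray, as slopes to the right and down, at radius r is drawn at 1 + k1 r^2 times it, then the intrinsics apply), "xyz" and "attitude" of the camera in the world. Camera axes: x right, y down, z forward; pixel columns grow to the right and rows downward; lengths in m; the calibration is good to about 2 mm. A picture is of the moment at which its call begins. There is no depth.
- workorder.hand_in(): hands the job in; it is judged then, once.
The state is a dict: "time": time; "q": joint angles; "joint_velocities": joint speeds; "joint_torque": joint torques, N m; "position": TCP position; "tool_rot": TCP orientation; "ft_force": force on the tool from outside, world axes, zero at the start; "moment": the same for the moment, N m; "grip_width": finger opening in m; "grip_force": force on a finger pad.
Only numpy, scipy, OpenCV 4.12 (cv2) and the standard library are available. Lean on these libraries where they do the work, as an engineer would, in place of code of your own. Each camera call takes 0.05 s, during which the arm holds its last target. There are 200 camera calls.

### The job

Turn the dispenser's crank two full turns counter-clockwise (seen from above), through the stiff spot in each turn, calmly and steadily at about five seconds a turn, never letting it race ahead or spring back, and leave it back at its home position. Then move the two pods that came out onto the catch tray into the stone bowl, and leave the third pod in the magazine. The bowl stays where it stands and nothing else on the worktop is shifted or knocked over.

Things in the scene. Friction and masses are not known exactly. Their poses are not given: they have to be found in the camera images.
- dispenser: Hand-cranked pod dispenser fixed to the worktop. Origin on the worktop under the crank's upright shaft; x runs from the shaft through the magazine to the catch tray, y across, z up. Green housing x -62..+31 mm, y +-59, top 98. Each turn a sprung pusher shoves the lowest pod some 80 mm along x out on to the catch tray in the first half turn, then draws back and the next pod falls.
- magazine (a point): centre of the magazine's floor, 61 mm along the dispenser's x from the shaft, 18 mm above the worktop. Clear square tube, x 31..98 mm, y +-41, top at 100 mm, open above (the full stack of three stands out of it to 114 mm), with a 36 mm high exit slot to the tray
- tray_floor (a point): point on the catch tray's floor, 180 mm along the dispenser's x from the shaft, 18 mm above the worktop; same axes as the dispenser. Flat floor, x 108..262 mm, inner width 150 (y +-75), smooth, rim 12 mm above the floor. After two turns the second pod lies near x 144 and the first near x 204, about touching, y within 25 of 0
- crank (a joint): crank angle, rad: 0 at home (loop towards the dispenser's -x), grows counter-clockwise from above and counts on: two turns = 12.57. Starts within 0.4 of 0; stop at -0.7. Friction 0.13 N m, drag 0.2 N m per rad/s, and the pusher spring: stiffest about a quarter into each turn (10 to 15 N at the loop in all), pushing the crank ahead in the third quarter. Stays where left near home
- crank_loop (a point): centre of the upper rim of the red loop at the crank's end, 142 mm above the worktop, 80 mm from the shaft. Upright ring, inner diameter 56 mm, outer 72, wall 8, height 22 (from 120 to 142 mm), open above and below, clear down to the pod stack at 114 mm: closed fingertips put some 15 mm into it from above lead it round without gripping
- crank_axis (a point): point on the crank's upright axis at the height of the loop's upper rim, 142 mm; the shaft, hub and arm stay below that
- stone_bowl: loose cream stone bowl, 138 mm across, 68 mm high, 0.5 kg, open above; origin under its centre. Inner floor 10 mm up, about 76 mm across, the inside widening to about 125 mm at the rim; a second pod may lie on the first
- pod_a: sealed copper-coloured coffee pod with a paper band, flat round tin 60 mm in diameter, 32 mm high, 60 g; origin at the centre of its underside. Lowest in the magazine: comes out first
- pod_b: sealed copper-coloured coffee pod with a paper band, flat round tin 60 mm in diameter, 32 mm high, 60 g; origin at the centre of its underside. Second in the magazine: comes out second
- pod_c: sealed copper-coloured coffee pod with a paper band, flat round tin 60 mm in diameter, 32 mm high, 60 g; origin at the centre of its underside. Top of the stack: must stay in the magazine
- marmalade: bystander: big jam jar, 69 mm across, 114 high; origin under its centre (so for all bystanders)
- spice_jar: bystander: spice jar with a green cap, 46 mm across, 105 high
- jam_small: bystander: small jam jar with black lid, 56 mm across, 76 high
- lemon: bystander: lemon, 72x57x58 mm
- pepper_mill: bystander: pale wooden pepper mill, 58 mm across, 146 high
- mug: bystander: speckled white mug, 90 mm across, 122 with handle, 88 high
- jam_dark: bystander: dark jam jar with black lid, 55 mm across, 72 high

How it is judged:
By the outcome, as a careful person would: the job done as asked, in the order asked, and still so for the second after the job is handed in, with the robot touching nothing.
It also fails if it takes over 72 s, if anything falls off the work surface, if the arm or the gripper's body presses on something with over 40 N, if the wrist force passes 120 N, or if a joint passes its speed limit or range.

## Working session

There is one attempt and no reset: what is moved stays moved. The work goes in short steps, Python scripts to look and compute and a tool call to move; the robot and the scene stay as the last step left them, time stands still between calls to the robot, and variables do not carry over. Pictures are saved under pics/ and viewed, at most 10 in all, crops included, and the job is handed in when it is done.

```bash
ls; mkdir -p pics; cat > h.py <<'E'
import numpy as np, cv2
from scipy.spatial.transform import Rotation as R
from rig import robot, viewer, workorder
def shot(n,f=None):
    c=viewer.camera(n)
    if f: cv2.imwrite('pics/'+f,c['img'][:,:,::-1])
    return c
def ray(c,u,v):
    x,y=(u-c['cx'])/c['fx'],(v-c['cy'])/c['fy']
    a,b=x,y
    for _ in range(20):
        k=1+c['k1']*(a*a+b*b); a,b=x/k,y/k
    A=np.array(c['attitude'],float)
    M=A if A.shape==(3,3) else R.from_quat(A).as_matrix()
    return np.array(c['xyz']),M@np.array([a,b,1.])
def onz(c,u,v,z):
    o,d=ray(c,u,v); return o+d*(z-o[2])/d[2]
E
python3 - <<'E'
from h import *
for n in('scene','top'):
    c=shot(n,n+'0.png'); print({k:v for k,v in c.items() if k!='img'})
print(robot.get_obs(), robot.grip_depth)
E
```

```text
pics
rig.py
{'fx': 400.4256484582802, 'fy': 400.4256484582802, 'cx': 260.6582671581125, 'cy': 186.74982348229838, 'k1': -0.11517778717938659, 'xyz': array([0.82848534, 0.92938493, 0.61106334]), 'attitude': array([ 0.12524996,  0.83552947, -0.53088181, -0.06608674])}
{'fx': 445.5313956830567, 'fy': 445.5313956830567, 'cx': 253.15053747226665, 'cy': 185.16283535089573, 'k1': -0.11364700456623933, 'xyz': array([ 0.46878857, -0.04563916,  1.30580968]), 'attitude': array([ 0.71543989, -0.69728897,  0.03742719, -0.02308825])}
{'time': 0.1, 'q': array([ 1.10847749e+00,  5.28329061e-01,  1.43378158e+00, -2.79653178e-06,
        1.18137557e+00, -1.78514494e-01]), 'joint_velocities': array([-0.00136524, -0.00109946, -0.00288041, -0.00077564, -0.00094041,
        0.00036901]), 'joint_torque': array([-3.51681847e-04, -4.40985453e+01, -1.77148962e+01,  6.34675403e-02,
        5.34611510e-02, -4.59797934e-05]), 'position': array([0.17469088, 0.59940884, 0.22169424]), 'tool_rot': array([ 1.41425832e-01,  9.89948401e-01, -8.99001451e-04, -2.96972919e-04]), 'ft_force': array([-0.09955046, -0.44668262,  0.39269648]), 'moment': array([ 1.34382841e-03, -8.78490708e-05,  3.23541389e-02]), 'grip_force': 0.0, 'grip_width': 0.0874226413196586} 0.0187
```

View pics/scene0.png

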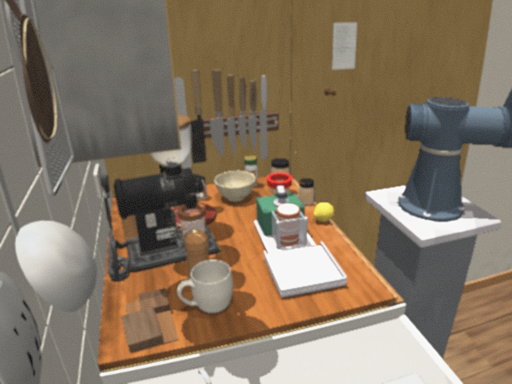

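View pics/top0.png

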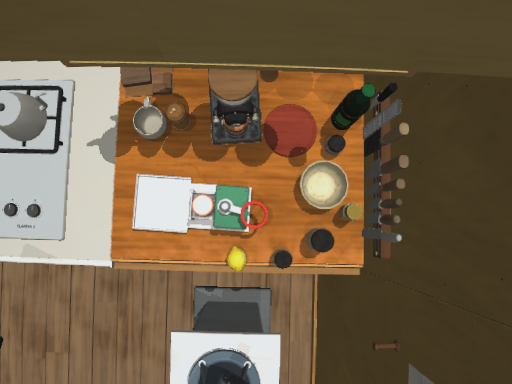

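The top view shows the crank loop (256,214), shaft (226,207), magazine (203,205), tray (163,204) and bowl (324,186). The jars and lemon lie around (237..352, 212..259), with the bowl and jars to the right of the loop. The scene view agrees.

```bash
cat > m.py <<'E'
from h import *
c=shot('top'); im=c['img']; hsv=cv2.cvtColor(im,cv2.COLOR_RGB2HSV)
def big(m,x0,x1,y0,y1):
    k=np.zeros_like(m); k[y0:y1,x0:x1]=m[y0:y1,x0:x1]
    cs,_=cv2.findContours(k,cv2.RETR_EXTERNAL,cv2.CHAIN_APPROX_NONE)
    return max(cs,key=cv2.contourArea)[:,0,:].astype(float)
def w(ct,z): return np.array([onz(c,u,v,z)[:2] for u,v in ct],np.float32)
red=cv2.inRange(hsv,(0,190,120),(5,255,255))|cv2.inRange(hsv,(173,190,120),(180,255,255))
L=cv2.minEnclosingCircle(w(big(red,235,275,195,235),.142)); print('loop',L)
g=cv2.inRange(hsv,(65,100,30),(90,255,255))
G=cv2.minAreaRect(w(big(g,205,262,180,235),.098)); print('housing',G)
t=cv2.inRange(hsv,(0,0,150),(180,60,255))
T=cv2.minAreaRect(w(big(t,128,192,168,238),.03)); print('tray',T)
b=cv2.inRange(hsv,(10,15,110),(40,120,255))
B=cv2.minEnclosingCircle(w(big(b,295,352,155,215),.068)); print('bowl',B)
E
python3 m.py
```

```text
loop ((0.4925518333911896, -0.07217739522457123), 0.03591373190283775)
housing ((0.5127326846122742, -0.009196165949106216), (0.08614229410886765, 0.11254993081092834), 87.39845275878906)
tray ((0.5207796096801758, 0.18657459318637848), (0.1703612059354782, 0.1597662717103958), 87.59647369384766)
bowl ((0.5834367275238037, -0.2674406170845032), 0.06986197084188461)
```

Request:
nudge_tcp --moves '{"sx":[0, 0, 0, -0.013, -0.013, -0.013, -0.013, -0.013, -0.013, -0.013, -0.013, -0.013, -0.013, -0.013, -0.013, -0.013, -0.013, -0.013, -0.013, -0.013], "sy":[0, 0, 0, -0.028, -0.028, -0.028, -0.028, -0.028, -0.028, -0.028, -0.028, -0.028, -0.028, -0.028, -0.028, -0.028, -0.028, -0.028, -0.028, -0.028], "sz":[0, 0, 0, 0, 0, 0, 0, 0, 0, 0, 0, 0, 0, 0, 0, 0, 0, 0, 0, 0], "yaw":[-0.1, -0.1, -0.084, 0, 0, 0, 0, 0, 0, 0, 0, 0, 0, 0, 0, 0, 0, 0, 0, 0]}' --jaw 0.016 --grip_n 10

```text
time: 1.82
position: [0.3963, 0.1226, 0.2226]
tool_rot: [-0.0, 1.0, 0.0, -0.0]
ft_force: [-0.1, 0.2, -0.5]
grip_width: 0.0165
grip_force: 0.0
```

Request:
nudge_tcp --moves '{"sx":[-0.013, -0.013, -0.013, -0.013, -0.013, -0.013, -0.005, 0, 0], "sy":[-0.028, -0.028, -0.028, -0.028, -0.028, -0.028, 0, 0, 0], "sz":[0, 0, 0, 0, 0, 0, 0, 0, 0], "yaw":[0, 0, 0, 0, 0, 0, 0, 0, 0]}'

```text
time: 2.57
position: [0.4784, -0.0435, 0.2221]
tool_rot: [0.0, 1.0, 0.0, -0.001]
ft_force: [-0.4, 0.6, 0.2]
grip_width: 0.0158
grip_force: 0.0
```

```bash
python3 - <<'E'
from h import *
o=robot.get_obs(); print(o['q'],o['ft_force'])
c=shot('wrist','w1.png'); print(c['xyz'],c['attitude'],c['fx'],c['k1'])
E
```

```text
[-3.24128375e-01  3.35252598e-01  1.78505460e+00  4.51066059e-04
  1.02324743e+00 -1.89486112e+00] [-0.40716996  0.58754516  0.23353975]
[ 0.41069673 -0.04370853  0.38457531] [0.70151958 0.70135623 0.08997408 0.08873774] 332.36261680716785 0.027269764781494007
```

View pics/w1.png

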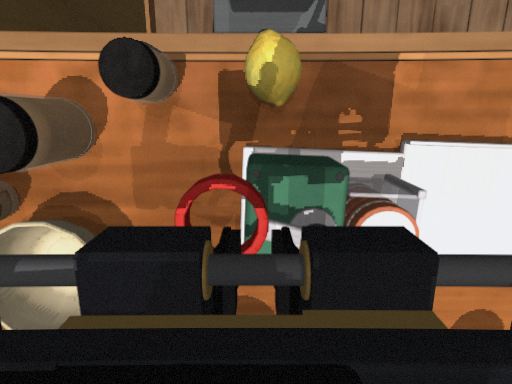

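Wrist view: loop is centred near (222,222), hub near (316,220), stack top near (385,222). The fingers are clear above.

```bash
python3 - <<'E'
from h import *
c=viewer.camera('top'); im=cv2.imread('pics/top0.png')
g=cv2.cvtColor(im[190:225,210:245],cv2.COLOR_BGR2HSV)
m=((g[...,1]<60)&(g[...,2]>110)).astype(np.uint8)
n,l,s,ce=cv2.connectedComponentsWithStats(m)
for i in range(1,n):
    if s[i,4]>15: print(s[i],ce[i]+[210,190],onz(c,*(ce[i]+[210,190]),.13))
cs=cv2.HoughCircles(cv2.resize(cv2.cvtColor(im,cv2.COLOR_BGR2GRAY)[190:225,205:250],None,fx=6,fy=6,interpolation=3),cv2.HOUGH_GRADIENT,1,60,param1=100,param2=20,minRadius=20,maxRadius=60)
for x,y,r in (cs[0][:4] if cs is not None else []): print(x/6+205,y/6+190,r/6,onz(c,x/6+205,y/6+190,.13))
E
```

```text
[ 0  0  6 12 47] [212.46808511 193.9787234 ] [0.54377493 0.03865083 0.13      ]
[ 0  9  2 11 18] [210.38888889 204.        ] [0.51715353 0.04328913 0.13      ]
[  7   8  25  17 275] [227.47636364 206.78181818] [ 0.51100963 -0.00198047  0.13      ]
[ 0 23  4 12 42] [211.52380952 219.11904762] [0.47744552 0.03904296 0.13      ]
226.41667 207.25 7.6666665 [0.50970246 0.00077607 0.13      ]
209.41667 205.25 8.583333 [0.51378892 0.04574736 0.13      ]
219.41667 199.25 4.6666665 [0.5303243  0.01986655 0.13      ]
236.75 212.25 6.0166664 [ 0.49724223 -0.02681716  0.13      ]
```

Request:
nudge_tcp --moves '{"sx":[-0.007, -0.007, 0, 0, 0, 0, 0, 0, 0, 0, 0], "sy":[-0.015, -0.015, 0, 0, 0, 0, 0, 0, 0, 0, 0], "sz":[0, 0, 0, 0, 0.03, 0.03, 0.02, 0.006, 0.006, 0, 0], "yaw":[0, 0, 0, 0, 0, 0, 0, 0, 0, 0, 0]}'

```text
time: 3.58
position: [0.4936, -0.0739, 0.1313]
tool_rot: [-0.0, 1.0, -0.0, 0.001]
ft_force: [-0.2, -1.3, -0.1]
grip_width: 0.0158
grip_force: 0.0
```

```bash
python3 - <<'E'
from h import *
shot('top','t1.png');c=shot('scene'); cv2.imwrite('pics/s1.png',cv2.resize(c['img'][130:290,180:350,::-1],None,fx=3.5,fy=3.5,interpolation=2))
E
```

```text
(no output)
```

View pics/s1.png

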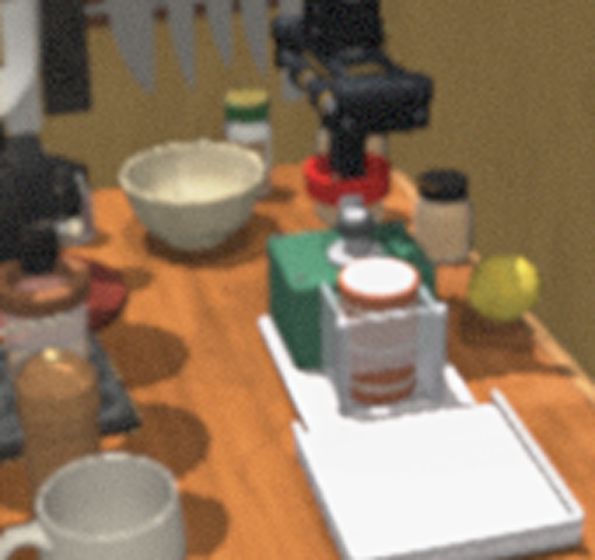

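Fingers are inside the red loop (crop ~ (347,180)), clear of everything. I'll measure the free width inside the ring by opening gently.

Request:
nudge_tcp --moves '{"sx":[0, 0, 0, 0, 0], "sy":[0, 0, 0, 0, 0], "sz":[0.003, 0, 0, 0, 0], "yaw":[0, 0, 0, 0, 0]}' --jaw 0.021 --grip_n 3

```text
time: 4.1
position: [0.4932, -0.074, 0.1277]
tool_rot: [-0.0, 1.0, -0.0, 0.0]
ft_force: [0.3, 0.1, 0.3]
grip_width: 0.0207
grip_force: 0.0
```

Request:
nudge_tcp --moves '{"sx":[0, 0, 0], "sy":[0, 0, 0], "sz":[0, 0, 0], "yaw":[0, 0, 0]}' --jaw 0.026 --grip_n 3

```text
time: 4.35
position: [0.4931, -0.074, 0.1276]
tool_rot: [-0.0, 1.0, -0.0, 0.0]
ft_force: [0.4, 0.1, -0.1]
grip_width: 0.0252
grip_force: 0.0
```

Request:
nudge_tcp --moves '{"sx":[0, 0, 0, 0], "sy":[0, 0, 0, 0], "sz":[0, 0, 0, 0], "yaw":[0, 0, 0, 0]}' --jaw 0.031 --grip_n 3

```text
time: 4.68
position: [0.4929, -0.0723, 0.1275]
tool_rot: [0.001, 1.0, 0.001, -0.0]
ft_force: [2.2, 5.5, 0.9]
grip_width: 0.0302
grip_force: 3.0
```

Request:
nudge_tcp --moves '{"sx":[0, 0, 0, 0], "sy":[0, 0, 0, 0], "sz":[0, 0, 0, 0], "yaw":[0, 0, 0, 0]}' --jaw 0.036 --grip_n 3

```text
time: 5.02
position: [0.493, -0.0723, 0.1275]
tool_rot: [0.001, 1.0, 0.001, -0.0]
ft_force: [1.1, 5.9, 0.3]
grip_width: 0.03
grip_force: 3.0
```

Request:
nudge_tcp --moves '{"sx":[0, 0, -0.0022], "sy":[0, 0, 0], "sz":[0, 0, 0], "yaw":[0, 0, 0]}' --jaw 0.027 --grip_n 5

```text
time: 5.27
position: [0.4947, -0.0735, 0.1275]
tool_rot: [-0.0, 1.0, 0.0, -0.001]
ft_force: [-0.4, 0.1, -0.4]
grip_width: 0.0279
grip_force: 0.8
```

Request:
nudge_tcp --moves '{"sx":[-0.0083, -0.0084, -0.0084, -0.0083, -0.0081], "sy":[-0.0013, -0.0004, 0.0004, 0.0013, 0.0022], "sz":[0, 0, 0, 0, 0], "yaw":[0, 0, 0, 0, 0]}'

```text
time: 5.68
position: [0.5338, -0.0714, 0.1266]
tool_rot: [-0.001, 1.0, 0.0, -0.004]
ft_force: [-6.6, -1.5, 0.9]
grip_width: 0.0273
grip_force: 2.7
```

Request:
nudge_tcp --moves '{"sx":[-0.0078, -0.0075, -0.0070, -0.0065, -0.0059, -0.0053, -0.0046, -0.0038, -0.0030, -0.0022], "sy":[0.0030, 0.0038, 0.0046, 0.0053, 0.0059, 0.0065, 0.0070, 0.0075, 0.0078, 0.0081], "sz":[0, 0, 0, 0, 0, 0, 0, 0, 0, 0], "yaw":[0, 0, 0, 0, 0, 0, 0, 0, 0, 0]}'

```text
time: 6.52
position: [0.5896, -0.0149, 0.1269]
tool_rot: [-0.001, 1.0, -0.003, -0.002]
ft_force: [-4.6, -7.4, -0.0]
grip_width: 0.0271
grip_force: 3.7
```

Request:
nudge_tcp --moves '{"sx":[-0.0013, -0.0004, 0.0004, 0.0013, 0.0022, 0.0030, 0.0038, 0.0046, 0.0053, 0.0059], "sy":[0.0083, 0.0084, 0.0084, 0.0083, 0.0081, 0.0078, 0.0075, 0.0070, 0.0065, 0.0059], "sz":[0, 0, 0, 0, 0, 0, 0, 0, 0, 0], "yaw":[0, 0, 0, 0, 0, 0, 0, 0, 0, 0]}'

```text
time: 7.35
position: [0.5703, 0.0581, 0.128]
tool_rot: [-0.002, 1.0, -0.006, 0.004]
ft_force: [4.1, -17.4, -2.7]
grip_width: 0.0006
grip_force: 7.1
```

The ring squeezed the fingers shut because the force was too low, so I'm reopening them gradually with more force while advancing at reduced pace.

Request:
nudge_tcp --moves '{"sx":[0.0033], "sy":[0.0027], "sz":[0], "yaw":[0]}' --jaw 0.006 --grip_n 50

```text
time: 7.43
position: [0.5665, 0.0606, 0.1282]
tool_rot: [-0.002, 1.0, -0.006, 0.004]
ft_force: [4.4, -16.5, -1.2]
grip_width: 0.0098
grip_force: 6.9
```

Request:
nudge_tcp --moves '{"sx":[0.0032], "sy":[0.0026], "sz":[0], "yaw":[0]}' --jaw 0.012 --grip_n 50

```text
time: 7.52
position: [0.5642, 0.0633, 0.1284]
tool_rot: [-0.002, 1.0, -0.005, 0.005]
ft_force: [4.0, -13.7, -2.1]
grip_width: 0.0133
grip_force: 6.1
```

Request:
nudge_tcp --moves '{"sx":[0.0035], "sy":[0.0023], "sz":[0], "yaw":[0]}' --jaw 0.018 --grip_n 50

```text
time: 7.6
position: [0.5614, 0.0658, 0.1286]
tool_rot: [-0.002, 1.0, -0.005, 0.006]
ft_force: [4.8, -14.2, -0.1]
grip_width: 0.0152
grip_force: 6.2
```

Request:
nudge_tcp --moves '{"sx":[0.0035], "sy":[0.0023], "sz":[0], "yaw":[0]}' --jaw 0.023 --grip_n 50

```text
time: 7.68
position: [0.558, 0.0676, 0.1287]
tool_rot: [-0.002, 1.0, -0.006, 0.006]
ft_force: [4.4, -17.9, -1.2]
grip_width: 0.0188
grip_force: 7.7
```

Request:
nudge_tcp --moves '{"sx":[0.0038], "sy":[0.0019], "sz":[0], "yaw":[0]}' --jaw 0.027 --grip_n 50

```text
time: 7.77
position: [0.5547, 0.0693, 0.1288]
tool_rot: [-0.002, 1.0, -0.006, 0.006]
ft_force: [6.6, -15.5, -3.4]
grip_width: 0.0224
grip_force: 20.8
```

Request:
nudge_tcp --moves '{"sx":[0.0037, 0.0078, 0.0081, 0.0083], "sy":[0.0019, 0.0030, 0.0022, 0.0013], "sz":[0, 0, 0, 0], "yaw":[0, 0, 0, 0]}'

```text
time: 8.1
position: [0.5337, 0.0818, 0.1303]
tool_rot: [-0.0, 1.0, -0.002, 0.014]
ft_force: [14.0, 1.0, -1.1]
grip_width: 0.0266
grip_force: 8.2
```

Request:
nudge_tcp --moves '{"sx":[0.0084, 0.0084, 0.0083, 0.0081, 0.0078], "sy":[0.0004, -0.0004, -0.0013, -0.0022, -0.0030], "sz":[0, 0, 0, 0, 0], "yaw":[0, 0, 0, 0, 0]}'

```text
time: 8.52
position: [0.4813, 0.0772, 0.128]
tool_rot: [-0.0, 1.0, -0.0, 0.002]
ft_force: [0.4, 0.6, -0.7]
grip_width: 0.0273
grip_force: 0.1
```

Request:
nudge_tcp --moves '{"sx":[0.0075, 0.0070, 0.0065, 0.0059, 0.0053, 0.0046, 0.0038, 0.0030, 0.0022, 0.0013], "sy":[-0.0038, -0.0046, -0.0053, -0.0059, -0.0065, -0.0070, -0.0075, -0.0078, -0.0081, -0.0083], "sz":[0, 0, 0, 0, 0, 0, 0, 0, 0, 0], "yaw":[0, 0, 0, 0, 0, 0, 0, 0, 0, 0]}'

```text
time: 9.35
position: [0.4327, 0.0119, 0.1277]
tool_rot: [0.0, 1.0, -0.0, 0.001]
ft_force: [0.6, 2.3, -0.9]
grip_width: 0.0271
grip_force: 1.1
```

Request:
nudge_tcp --moves '{"sx":[0.0004, -0.0004, -0.0013, -0.0022, -0.0030, -0.0038, -0.0046], "sy":[-0.0084, -0.0084, -0.0083, -0.0081, -0.0078, -0.0075, -0.0070], "sz":[0, 0, 0, 0, 0, 0, 0], "yaw":[0, 0, 0, 0, 0, 0, 0]}'

```text
time: 9.93
position: [0.4483, -0.0417, 0.1277]
tool_rot: [0.001, 1.0, 0.002, 0.001]
ft_force: [3.2, 10.1, 0.8]
grip_width: 0.0268
grip_force: 4.8
```

Request:
nudge_tcp --moves '{"sx":[-0.0053, -0.0059, -0.0065, -0.0070, -0.0075, -0.0078, -0.0081], "sy":[-0.0060, -0.0054, -0.0048, -0.0046, -0.0038, -0.0030, -0.0022], "sz":[0, 0, 0, 0, 0, 0, 0], "yaw":[0, 0, 0, 0, 0, 0, 0]}'

```text
time: 10.52
position: [0.4915, -0.0676, 0.1267]
tool_rot: [0.001, 1.0, 0.005, -0.005]
ft_force: [-4.3, 13.3, 2.3]
grip_width: 0.0268
grip_force: 7.7
```

Request:
nudge_tcp --moves '{"sx":[-0.0083, -0.0084, -0.0084, -0.0083, -0.0081], "sy":[-0.0013, -0.0004, 0.0004, 0.0013, 0.0022], "sz":[0, 0, 0, 0, 0], "yaw":[0, 0, 0, 0, 0]}'

```text
time: 10.93
position: [0.5329, -0.0708, 0.1263]
tool_rot: [-0.001, 1.0, 0.0, -0.005]
ft_force: [-5.5, -2.6, 0.1]
grip_width: 0.0267
grip_force: 2.7
```

Request:
nudge_tcp --moves '{"sx":[-0.0078, -0.0075, -0.0070, -0.0065, -0.0059, -0.0053, -0.0046, -0.0038, -0.0030, -0.0022], "sy":[0.0030, 0.0038, 0.0046, 0.0053, 0.0059, 0.0065, 0.0070, 0.0075, 0.0078, 0.0081], "sz":[0, 0, 0, 0, 0, 0, 0, 0, 0, 0], "yaw":[0, 0, 0, 0, 0, 0, 0, 0, 0, 0]}'

```text
time: 11.77
position: [0.5895, -0.0138, 0.127]
tool_rot: [-0.001, 1.0, -0.002, -0.002]
ft_force: [-3.5, -7.8, 0.6]
grip_width: 0.0268
grip_force: 3.5
```

Request:
nudge_tcp --moves '{"sx":[-0.0013, -0.0004, 0.0004, 0.0013, 0.0022, 0.0030, 0.0038, 0.0046, 0.0053, 0.0059], "sy":[0.0083, 0.0084, 0.0084, 0.0083, 0.0081, 0.0078, 0.0075, 0.0070, 0.0065, 0.0059], "sz":[0, 0, 0, 0, 0, 0, 0, 0, 0, 0], "yaw":[0, 0, 0, 0, 0, 0, 0, 0, 0, 0]}'

```text
time: 12.6
position: [0.5686, 0.0586, 0.128]
tool_rot: [-0.002, 1.0, -0.006, 0.003]
ft_force: [4.5, -18.7, -1.6]
grip_width: 0.0267
grip_force: 9.9
```

Request:
nudge_tcp --moves '{"sx":[0.0065, 0.0070, 0.0075, 0.0078, 0.0081, 0.0083, 0.0084, 0.0084, 0.0083, 0.0081, 0.0078], "sy":[0.0053, 0.0046, 0.0038, 0.0030, 0.0022, 0.0013, 0.0004, -0.0004, -0.0013, -0.0022, -0.0030], "sz":[0, 0, 0, 0, 0, 0, 0, 0, 0, 0, 0], "yaw":[0, 0, 0, 0, 0, 0, 0, 0, 0, 0, 0]}'

```text
time: 13.52
position: [0.4799, 0.0786, 0.1278]
tool_rot: [-0.0, 1.0, -0.0, 0.001]
ft_force: [0.6, 0.0, -0.3]
grip_width: 0.0271
grip_force: 0.0
```

Request:
nudge_tcp --moves '{"sx":[0.0075, 0.0070, 0.0065, 0.0059, 0.0053, 0.0046, 0.0038, 0.0030, 0.0022, 0.0013, 0.0004, -0.0004, -0.0013, -0.0022, -0.0030, -0.0038, -0.0046], "sy":[-0.0038, -0.0046, -0.0053, -0.0059, -0.0065, -0.0070, -0.0075, -0.0078, -0.0081, -0.0083, -0.0084, -0.0084, -0.0083, -0.0081, -0.0078, -0.0075, -0.0066], "sz":[0, 0, 0, 0, 0, 0, 0, 0, 0, 0, 0, 0, 0, 0, 0, 0, 0], "yaw":[0, 0, 0, 0, 0, 0, 0, 0, 0, 0, 0, 0, 0, 0, 0, 0, 0]}'

```text
time: 14.93
position: [0.4477, -0.04, 0.1276]
tool_rot: [0.001, 1.0, 0.002, 0.0]
ft_force: [2.4, 8.0, 1.0]
grip_width: 0.027
grip_force: 3.5
```

Request:
nudge_tcp --moves '{"sx":[-0.0053, -0.0059, -0.0065, -0.0070, -0.0075, -0.0078, -0.0081, -0.0083, -0.004, -0.002, 0, 0], "sy":[-0.0060, -0.0054, -0.0050, -0.0046, -0.0038, -0.0030, -0.0022, -0.0013, 0, 0, 0, 0], "sz":[0, 0, 0, 0, 0, 0, 0, 0, 0, 0, 0, 0], "yaw":[0, 0, 0, 0, 0, 0, 0, 0, 0, 0, 0, 0]}'

```text
time: 15.93
position: [0.5092, -0.0723, 0.1272]
tool_rot: [0.0, 1.0, 0.0, -0.0]
ft_force: [-2.2, -0.2, -1.6]
grip_width: 0.027
grip_force: 1.3
```

Request:
nudge_tcp --moves '{"sx":[0, 0, 0, 0, 0, 0, 0.01, 0.01, 0.01, 0.01, 0.01, 0.01, 0.01, 0, 0, 0, 0, 0, 0], "sy":[0, 0, 0, 0, 0, 0, 0.025, 0.025, 0.025, 0.025, 0.025, 0.025, 0.025, 0.025, 0.025, 0.025, 0.025, 0, 0], "sz":[0, -0.006, -0.015, -0.03, -0.035, -0.02, 0, 0, 0, 0, 0, 0, 0, 0, 0, 0, 0, 0, 0], "yaw":[0, 0, 0, 0, 0, 0, 0, 0, 0, 0, 0, 0, 0, 0, 0, 0, 0, 0, 0]}' --jaw 0.024

```text
time: 17.52
position: [0.4405, 0.2041, 0.2345]
tool_rot: [-0.001, 1.0, 0.0, 0.002]
ft_force: [0.5, -0.4, -1.0]
grip_width: 0.0241
grip_force: 0.0
```

```bash
cat > m2.py <<'E'
from h import *
exec(open('m.py').read().split("g=cv2")[0])
S=np.array([.512,.0045]); d=np.array(L[0])-S
print(np.linalg.norm(d),'theta',np.arctan2(d[1],d[0])-np.radians(-92.35))
E
python3 m2.py; python3 - <<'E'
from h import *
shot('top','t2.png'); print(robot.get_obs()['q'])
c=shot('wrist','w2.png')
a=cv2.imread('pics/t2.png')[130:280,100:370]
b=cv2.imread('pics/w2.png')
cv2.imwrite('pics/c2.png',np.vstack([cv2.resize(a,(512,284)),cv2.resize(b,(420,315))[:, :] if 0 else cv2.copyMakeBorder(cv2.resize(b,(420,315)),0,0,0,92,0)]))
E
```

```text
loop ((0.5021987557411194, -0.0755695104598999), 0.03526884689927101)
0.08066716118911252 theta -0.08078800178130185
[ 2.00582206e-01  3.22642156e-01  1.76326511e+00 -3.53571040e-04
  1.05387632e+00 -1.37025810e+00]
```

View pics/c2.png

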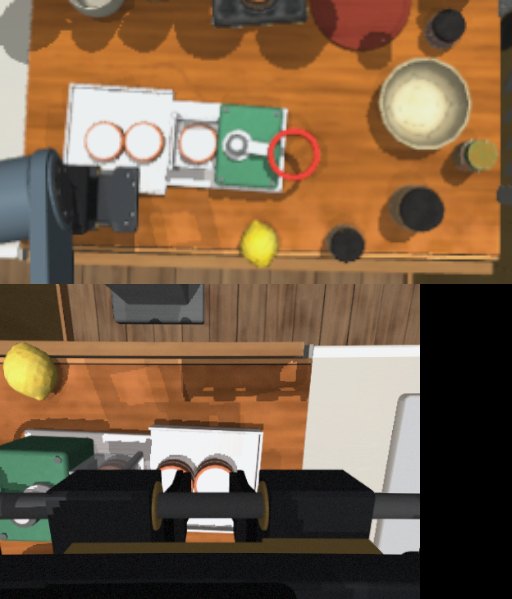

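Combined picture: both pods are on the tray (crop (105,141) and (144,142)), the third pod is in the magazine, and the loop is near home. Nothing has been shifted. Next, locate the pods.

```bash
cat > pods.py <<'E'
from h import *
import sys
c=shot('top'); im=c['img']; x0,y0=130,175
g=cv2.resize(cv2.cvtColor(im,cv2.COLOR_RGB2HSV)[y0:240,x0:192,1],None,fx=6,fy=6,interpolation=2)
cs=cv2.HoughCircles(g,cv2.HOUGH_GRADIENT,1,90,param1=120,param2=15,minRadius=50,maxRadius=85)
for x,y,r in cs[0][:3]:
    u,v=(x+.5)/6-.5+x0,(y+.5)/6-.5+y0; print(u,v,r/6,onz(c,u,v,.05))
hsv=cv2.cvtColor(im,cv2.COLOR_RGB2HSV)
m=(cv2.inRange(hsv,(0,70,60),(20,255,255)))[y0:240,x0:192]
n,l,s,ce=cv2.connectedComponentsWithStats(m)
for i in range(1,n):
    if s[i,4]>20:
        a=s[i]; print(a,[onz(c,x0+a[0]-.5+k,y0+a[1]+a[3]/2-.5,.05)[:2] for k in (0,a[2])])
E
python3 pods.py
```

```text
175.5 204.33333 10.466666 [0.51684482 0.14774208 0.05      ]
154.5 204.0 10.483334 [0.51613908 0.20729261 0.05      ]
[  0   0   7  39 183] [array([0.54244898, 0.27988526]), array([0.5429992 , 0.25983661])]
[33  0 29  4 46] [array([0.59470057, 0.1878322 ]), array([0.59686559, 0.1054058 ])]
[ 17  19  39  21 143] [array([0.51550264, 0.23004321]), array([0.51855562, 0.1195203 ])]
[ 43  53  19  12 157] [array([0.4347326 , 0.15319333]), array([0.43624418, 0.0997553 ])]
```

Request:
nudge_tcp --moves '{"sx":[0, 0, 0, 0, 0, 0, 0, 0, 0, 0, 0, 0, 0, 0.001, 0.001, 0.001, 0, 0, 0], "sy":[0, 0, 0, 0, 0, 0, 0, 0, 0, 0, 0, 0, 0, 0.019, 0.019, 0.019, 0.019, 0, 0], "sz":[0, 0, 0, 0, 0, 0, 0, 0, 0, 0, 0, 0, 0, 0.015, 0.015, 0.015, 0.015, 0, 0], "yaw":[0.12, 0.12, 0.12, 0.12, 0.12, 0.12, 0.12, 0.12, 0.12, 0.12, 0.12, 0.12, 0.13, 0, 0, 0, 0, 0, 0]}' --jaw 0.085 --grip_n 15

```text
time: 19.3
position: [0.5157, 0.2052, 0.1726]
tool_rot: [0.706, 0.708, -0.001, -0.001]
ft_force: [-0.6, -0.8, -0.7]
grip_width: 0.085
grip_force: 0.0
```

Request:
nudge_tcp --moves '{"sx":[0.002, 0, 0, 0, 0, 0, 0, 0, 0], "sy":[0, 0, 0, 0, 0, 0, 0, 0, 0], "sz":[0.02, 0.03, 0.03, 0.03, 0.02, 0.01, 0.004, 0, 0], "yaw":[0, 0, 0, 0, 0, 0, 0, 0, 0]}'

```text
time: 20.05
position: [0.5163, 0.2085, 0.0309]
tool_rot: [0.705, 0.709, 0.001, 0.001]
ft_force: [0.7, 0.1, -0.3]
grip_width: 0.085
grip_force: 0.0
```

Request:
nudge_tcp --moves '{"sx":[0, 0, 0, 0, 0, 0], "sy":[0, 0, 0, 0, 0, 0], "sz":[0, 0, 0, 0, 0, 0], "yaw":[0, 0, 0, 0, 0, 0]}' --jaw 0.05 --grip_n 15

```text
time: 20.55
position: [0.5158, 0.2085, 0.03]
tool_rot: [0.705, 0.709, 0.0, 0.0]
ft_force: [-0.6, 0.3, 2.7]
grip_width: 0.059
grip_force: 15.0
```

Request:
nudge_tcp --moves '{"sx":[0, 0, 0, 0, 0, -0.02, -0.03, -0.03, -0.03, -0.03, -0.03, -0.03, -0.03, -0.03, -0.03, -0.03, -0.03, -0.03, -0.03, -0.03], "sy":[0, 0, 0, 0, 0, 0.003, 0.004, 0.004, 0.004, 0.004, 0.004, 0.004, 0.004, 0.004, 0.004, 0.004, 0.004, 0.004, 0.004, 0.004], "sz":[-0.01, -0.03, -0.04, -0.04, -0.04, 0, 0, 0, 0, 0, 0, 0, 0, 0, 0, 0, 0, 0, 0, 0], "yaw":[0, 0, 0, 0, 0, 0, 0, 0, 0, 0, 0, 0, 0, 0, 0, 0, 0, 0, 0, 0]}' --grip_n 20

```text
time: 22.22
position: [0.5767, -0.2325, 0.1899]
tool_rot: [0.705, 0.709, -0.0, -0.0]
ft_force: [0.8, 0.1, 0.4]
grip_width: 0.0593
grip_force: 20.0
```

Request:
nudge_tcp --moves '{"sx":[-0.02, -0.015, 0, 0, 0], "sy":[0.004, 0.002, 0, 0, 0], "sz":[0, 0, 0, 0, 0], "yaw":[0, 0, 0, 0, 0]}'

```text
time: 22.63
position: [0.5827, -0.2644, 0.1894]
tool_rot: [0.705, 0.709, 0.0, -0.001]
ft_force: [-1.0, 0.1, 0.2]
grip_width: 0.0591
grip_force: 20.0
```

Request:
nudge_tcp --moves '{"sx":[-0.003, 0, 0, 0, 0, 0, 0, 0, 0, 0], "sy":[0.001, 0, 0, 0, 0, 0, 0, 0, 0, 0], "sz":[0.02, 0.03, 0.03, 0.025, 0.02, 0.015, 0.008, 0.003, 0, 0], "yaw":[0, 0, 0, 0, 0, 0, 0, 0, 0, 0]}'

```text
time: 23.47
position: [0.585, -0.2689, 0.0396]
tool_rot: [0.705, 0.709, 0.0, 0.001]
ft_force: [0.0, -0.1, 0.4]
grip_width: 0.0592
grip_force: 20.0
```

Request:
nudge_tcp --moves '{"sx":[0, 0, 0, 0, 0], "sy":[-0.001, 0, 0, 0, 0], "sz":[0, 0, 0, 0, 0], "yaw":[0, 0, 0, 0, 0]}' --jaw 0.068

```text
time: 23.88
position: [0.5836, -0.2694, 0.039]
tool_rot: [0.705, 0.709, 0.0, 0.0]
ft_force: [-0.8, -0.3, 0.4]
grip_width: 0.0678
grip_force: 0.0
```

Request:
nudge_tcp --moves '{"sx":[0, 0, 0, 0, 0, 0.03, 0.03, 0.03, 0.03, 0.03, 0.03, 0.03, 0.03, 0.03, 0.03, 0.03, 0.03, 0.03, 0, 0], "sy":[0, 0, 0, 0, 0, -0.004, -0.004, -0.004, -0.004, -0.004, -0.004, -0.005, -0.005, -0.005, -0.005, -0.005, -0.005, -0.005, 0, 0], "sz":[-0.01, -0.03, -0.04, -0.04, -0.03, 0, 0, 0, 0, 0, 0, 0, 0, 0, 0, 0, 0, 0, 0, 0], "yaw":[0, 0, 0, 0, 0, 0, 0, 0, 0, 0, 0, 0, 0, 0, 0, 0, 0, 0, 0, 0]}'

```text
time: 25.55
position: [0.5216, 0.1218, 0.1893]
tool_rot: [0.704, 0.71, 0.0, 0.0]
ft_force: [-0.2, 0.5, 0.1]
grip_width: 0.0679
grip_force: 0.0
```

Request:
nudge_tcp --moves '{"sx":[0.025, 0, 0], "sy":[-0.004, 0, 0], "sz":[0, 0, 0], "yaw":[0, 0, 0]}' --jaw 0.085

```text
time: 25.8
position: [0.5181, 0.1449, 0.1889]
tool_rot: [0.705, 0.709, 0.0, 0.0]
ft_force: [0.1, 0.9, -0.4]
grip_width: 0.0799
grip_force: 0.0
```

```bash
python3 - <<'E'
from h import *
a=shot('top','t3.png')['img'][130:280,100:370,::-1]; b=shot('scene','s3.png')['img'][130:300,160:360,::-1]
cv2.imwrite('pics/c3.png',np.vstack([cv2.resize(a,(512,284)),cv2.resize(b,(512,300))]))
E
```

```text
(no output)
```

View pics/c3.png

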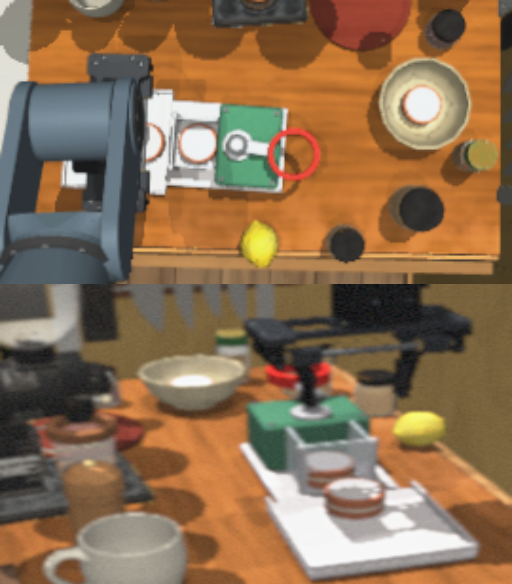

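The first pod lies flat in the bowl (crop (422,104)). The second is on the tray under the gripper and the third is in the magazine. Now the second pod, gripped lower.

Request:
nudge_tcp --moves '{"sx":[0.004, 0, 0, 0, 0, 0, 0, 0, 0, 0], "sy":[0, 0, 0, 0, 0, 0, 0, 0, 0, 0], "sz":[0.02, 0.03, 0.03, 0.03, 0.03, 0.012, 0.006, 0.003, 0, 0], "yaw":[0, 0, 0, 0, 0, 0, 0, 0, 0, 0]}' --jaw 0.085

```text
time: 26.73
position: [0.5189, 0.1491, 0.0285]
tool_rot: [0.705, 0.709, 0.001, 0.001]
ft_force: [-0.6, 0.2, 0.3]
grip_width: 0.085
grip_force: 0.0
```

Request:
nudge_tcp --moves '{"sx":[0, 0, 0, 0, 0, 0], "sy":[0, 0, 0, 0, 0, 0], "sz":[0, 0, 0, 0, 0, 0], "yaw":[0, 0, 0, 0, 0, 0]}' --jaw 0.05 --grip_n 20

```text
time: 27.23
position: [0.518, 0.1495, 0.0279]
tool_rot: [0.705, 0.709, 0.0, 0.0]
ft_force: [-0.6, 1.0, 2.9]
grip_width: 0.0593
grip_force: 20.0
```

Request:
nudge_tcp --moves '{"sx":[0, 0, 0, 0, 0, -0.02, -0.03, -0.03, -0.03, -0.03, -0.03, -0.03, -0.03, -0.03, -0.03, -0.03, -0.03, -0.03, -0.03, -0.006], "sy":[0, 0, 0, 0, 0, 0.004, 0.005, 0.005, 0.005, 0.005, 0.005, 0.005, 0.005, 0.005, 0.005, 0.005, 0.005, 0.005, 0.004, 0], "sz":[-0.01, -0.03, -0.04, -0.04, -0.04, 0, 0, 0, 0, 0, 0, 0, 0, 0, 0, 0, 0, 0, 0, 0], "yaw":[0, 0, 0, 0, 0, 0, 0, 0, 0, 0, 0, 0, 0, 0, 0, 0, 0, 0, 0, 0]}'

```text
time: 28.9
position: [0.5892, -0.2718, 0.1882]
tool_rot: [0.706, 0.708, -0.001, 0.002]
ft_force: [0.8, 0.5, -0.8]
grip_width: 0.0594
grip_force: 20.0
```

Request:
nudge_tcp --moves '{"sx":[0, 0, 0, 0, 0, 0, 0, 0], "sy":[0, 0, 0, 0, 0, 0, 0, 0], "sz":[0, 0, 0.02, 0.03, 0.03, 0.025, 0, 0], "yaw":[0, 0, 0, 0, 0, 0, 0, 0]}'

```text
time: 29.57
position: [0.5872, -0.2637, 0.0816]
tool_rot: [0.704, 0.71, -0.0, -0.002]
ft_force: [0.6, 0.4, -0.7]
grip_width: 0.0591
grip_force: 20.0
```

Request:
nudge_tcp --moves '{"sx":[-0.002, -0.001, 0, 0, 0, 0], "sy":[-0.003, 0, 0, 0, 0, 0], "sz":[0.012, 0.008, 0.004, 0.002, 0, 0], "yaw":[0, 0, 0, 0, 0, 0]}'

```text
time: 30.07
position: [0.5858, -0.2693, 0.0573]
tool_rot: [0.705, 0.709, 0.0, 0.001]
ft_force: [0.0, -0.5, -0.7]
grip_width: 0.0591
grip_force: 20.0
```

Request:
nudge_tcp --moves '{"sx":[0, 0, 0, 0], "sy":[-0.001, 0, 0, 0], "sz":[0.001, 0.001, 0, 0], "yaw":[0, 0, 0, 0]}'

```text
time: 30.4
position: [0.5844, -0.2692, 0.0546]
tool_rot: [0.705, 0.709, 0.0, 0.0]
ft_force: [-0.0, -0.4, -1.0]
grip_width: 0.0596
grip_force: 20.0
```

Request:
nudge_tcp --moves '{"sx":[0, 0, 0, 0, 0], "sy":[0, 0, 0, 0, 0], "sz":[0, 0, 0, 0, 0], "yaw":[0, 0, 0, 0, 0]}' --jaw 0.072

```text
time: 30.82
position: [0.5844, -0.2692, 0.0546]
tool_rot: [0.705, 0.709, 0.0, 0.0]
ft_force: [0.0, 0.2, 0.7]
grip_width: 0.0712
grip_force: 0.0
```

Request:
nudge_tcp --moves '{"sx":[0, 0, 0, 0, 0, 0.03, 0.03, 0.03, 0.03, 0.03, 0.03, 0.03, 0.03, 0.03, 0.03, 0.03, 0.03, 0.03, 0, 0], "sy":[0, 0, 0, 0, 0, -0.004, -0.004, -0.004, -0.004, -0.004, -0.004, -0.005, -0.005, -0.005, -0.005, -0.005, -0.005, -0.005, 0, 0], "sz":[-0.01, -0.03, -0.04, -0.04, -0.03, 0, 0, 0, 0, 0, 0, 0, 0, 0, 0, 0, 0, 0, 0, 0], "yaw":[0, 0, 0, 0, 0, 0, 0, 0, 0, 0, 0, 0, 0, 0, 0, 0, 0, 0, 0, 0]}'

```text
time: 32.48
position: [0.5226, 0.1219, 0.2053]
tool_rot: [0.704, 0.71, 0.0, 0.0]
ft_force: [0.7, -0.0, -0.7]
grip_width: 0.0718
grip_force: 0.0
```

```bash
python3 m.py; python3 m2.py; python3 - <<'E'
from h import *
a=shot('top','t4.png')['img'][130:280,100:370,::-1]; b=shot('scene','s4.png')['img'][130:300,160:360,::-1]
cv2.imwrite('pics/c4.png',np.vstack([cv2.resize(a,(512,284)),cv2.resize(b,(512,300))]))
E
```

```text
loop ((0.4996722340583801, -0.07594787329435349), 0.03283977881073952)
housing ((0.512753427028656, -0.00900445505976677), (0.08588210493326187, 0.11249488592147827), 87.53753662109375)
tray ((0.4701646566390991, 0.2439250648021698), (0.045769501477479935, 0.0606304295361042), 1.727353572845459)
bowl ((0.5834367275238037, -0.2674406170845032), 0.06986197084188461)
loop ((0.4996722936630249, -0.07594787329435349), 0.03283983841538429)
0.08138693175882139 theta -0.11104037090388008
```

View pics/c4.png

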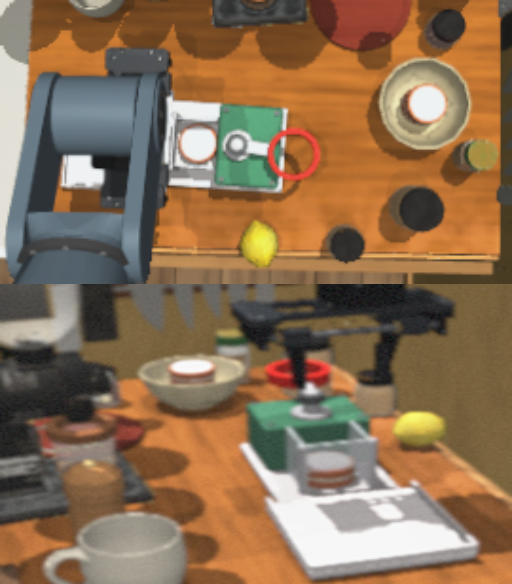

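The two pods are stacked in the bowl (425,104), the third is in the magazine, the crank is near home, the bowl hasn't moved and the robot is clear.

```bash
python3 -c "
from rig import robot, viewer, workorder
print(workorder.hand_in())"
```

```text
the job is handed in; nothing more can be done
None
```

The job is handed in at about 32.5 s: the crank made two turns and measures about 0.1 rad short of home, both pods are stacked in the unmoved bowl and the third is still in the magazine; in the first turn's stiff spot the fingers were squeezed shut, so I eased off there and that turn took about 5.3 s.

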